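Stack two green ring cores in the assembly tube

ROBOT

A 6-joint arm with a two-finger parallel gripper is mounted at the origin on the work surface. World frame = base frame: x ahead of the robot, y to its left, z up, the work surface at z = 0. Lengths are in m, angles in rad, forces in N, time in s.
With the tool pointing down it reaches from about 0.4 to 0.825 m from the base axis. Payload 7 kg.
Tool frame: the origin (TCP) lies on the centre line of the jaws, within the pads' length; the fingertips stand 19 mm ahead of it and the grasp point (between the pads) is the TCP; z points along the fingers, y is the line along which they close (so a half turn about z gives the same grasp; the last joint's range is limited). The gripper opens to 88 mm and grips with 3 to 60 N. Pads are 19 mm wide; open, the fingers measure 130 mm over their backs; the gripper's body (78 mm by 193 mm) begins 47 mm behind the grasp point.
Start: joints at [-1.016, 0.359, 0.012, 0, -1.224, -0.288], TCP at [0.178, -0.651, 0.246] pointing down, gripper open.
Joint ranges: [-3.07, 3.07], [-1.43, 2.12], [-1.02, 1.25], [-3.03, 1.67], [-3.05, -0], [-3.03, 3.03]. Speed limits (rad/s): [2.39, 2.39, 3.01, 3.14, 3.14, 3.14].

INTERFACE

Orientations are given as [roll, pitch, yaw] about the fixed x, y, z axes, in that order (R = Rz(yaw) Ry(pitch) Rx(roll)).
In Python, from station import arm, imaging, models gives the robot as it stands.
- The arm moves only by the tool play_rows, never from a script. Its arguments are lists of equal length, an entry for each row: "travel": the shift along the tool's x, y, z in units of 25 mm (1.0 is 25 mm), a list of three; "twist": the turn about the tool's z in units of 0.15 rad (1.0 is 0.15 rad). A call has 1 to 8 rows; each row shifts and turns the commanded pose from where the row before left it, along the tool's axes as they then stand; what a row does not reach is not made up. A row lasts 1/8 s, in which the tool goes at most 62.5 mm and 10.7 degrees, less where a joint would pass 70% of its speed; a pose out of reach is approached as far as the arm can. A call with a number of a shift or a turn outside -1 to 1 is refused whole. A call with a gripper value outside its range is refused whole. "fingers" is the opening, from 0 (shut) to 1 (fully open), set as the call begins (left out, the last holds). The fingers move at their own pace and stop on an object; "newtons" is the grip in N (left out, the last holds). Time passes only in rows, so rows that do not move let the fingers close. It gives the time, the measured TCP pose, the force, the opening and the grip force at its end, in the units of the state.
- arm.get_state(): the state, without advancing time (a new reading comes with each control period).
- imaging.grab_frame(name): name is "scene" or "top" or "wrist"; returns a dict with "pixels" (480x640x3 uint8, red, green, blue), "fx", "fy", "cx", "cy" (pixels), "R" (3x3) and "t" (3): a world point X has camera coordinates R X + t; the wrist camera has in their place "T_tool_cam" (4x4, takes a point from camera to tool coordinates, whose origin is the TCP and whose axes are the flange's). Camera axes: x right, y down, z forward; pixel columns grow to the right and rows downward; lengths in m; the calibration is good to about 2 mm. The wrist camera is an equidistant fisheye: a pixel r from the principal point sees the ray r / f radians off the axis. A picture is of the moment at which its call begins: read the wrist's pose just before it. There is no depth.
- arm.job_done(): hands the job in; it is judged then, once.
Trained networks look in the newest picture that a camera, given by its name, has taken for a name from the list of things; names that differ only in an ending like _2 or _b are one class to them, and where a whole thing is asked for, a point or a joint stands for the part that bears it (a point fixed in the world has none). Each returns a list of dicts, best first, with "confidence" (0 to 1); they miss things now and then, are a little off and sometimes report something else, mostly with a low value. They report only what shows in the picture. A call takes as long as a camera call. They do not tell look-alikes from the thing itself.
- models.boxes_of(name, camera): "extent" ([centre column, centre row, width, height] in pixels, round what is visible of it).
- models.silhouettes(name, camera): "pixels" (480x640 bool, what is visible of it) and "extent" ([centre column, centre row, width, height] in pixels, round what is visible of it).
The state is a dict: "t": time; "q": joint angles; "qd": joint speeds; "joint_efforts": joint torques, N m; "eef_pos": TCP position; "ee_rot": TCP orientation; "force": force on the tool from outside, world axes, zero at the start; "moment": the same for the moment, N m; "width": finger opening in m; "gripper_force": force on a finger pad.
Only numpy, scipy, OpenCV 4.12 (cv2) and the standard library are available. Lean on these libraries where they do the work, as an engineer would, in place of code of your own. Each camera call takes 0.05 s, during which the arm holds its last target. There are 200 camera calls.

TASK

I am putting together a stacked choke on the electronics bench: drop both green ring cores into the white tube with the flared mouth, so that they lie flat on top of each other at its bottom as one column. Either one may go first. Leave the grey ring core where it lies; it does not belong in the tube.

Things in the scene. Friction and masses are not known exactly. Their poses are not given: they have to be found in the camera images.
- core_a: Green smooth coated ring core (toroid) lying flat on the yellow mat (top at z = 0.002): outer diameter 56 mm, hole 32 mm, 12 mm thick, about 90 g. Origin at the centre of its underside, z along the ring's axis; round, so its yaw does not matter. One of the two to be stacked.
- core_b: Green smooth coated ring core (toroid) lying flat on the yellow mat (top at z = 0.002): outer diameter 56 mm, hole 32 mm, 12 mm thick, about 90 g. Origin at the centre of its underside, z along the ring's axis; round, so its yaw does not matter. The other of the two to be stacked.
- core_grey: Grey smooth coated ring core (toroid) lying flat on the yellow mat (top at z = 0.002): outer diameter 56 mm, hole 32 mm, 12 mm thick, about 90 g. Origin at the centre of its underside, z along the ring's axis; round, so its yaw does not matter. Same size as the green ones, but not wanted. Other parts up to 41 mm tall stand on the mat, centres at least 100 mm apart.
- tube: Slippery white plastic tube fixed upright on the mat, 56 mm tall on a black foot 88 mm across. Bore 60 mm; from 36 mm up it flares to a mouth about 86 mm wide inside, 92 mm outside, which guides a ring dropped flat from the mouth. Inner floor 6 mm above its underside: two cores fill it to 30 mm. Origin at the centre of its underside, z up.
Things that resemble listed ones, but are neither listed nor needed, are in the scene too. Leave any purple look-alike of the core_a alone. Leave any pink look-alike of the core_b alone.

How it is judged:
At the end, for the whole second after the job is handed in: Both green cores lie inside the tube, at rest, one flat on the other on the tube's floor: each centred within 10 mm of the tube's axis, within 10 degrees of flat (either face up), origin less than 33 mm above the tube underside (seated: 6 and 18 mm, or 18 and 30 mm for a core lying upside down) (horizontal distance between each of core_a, core_b and tube below 0.01 m and z of each of core_a, core_b in the frame of tube below 0.033 m and angle between the z axis of each of core_a, core_b and the z axis of tube, either way round below 0.175 rad and linear speed of each of core_a, core_b below 0.02 m/s); the robot touches nothing.
It fails at once if the grey core is moved more than 30 mm from where it lay (distance of core_grey from where it was at the start of the episode above 0.03 m).
It also fails if it takes over 51 s, if anything falls off the work surface, if the arm or the gripper's body presses on something with over 40 N, if the wrist force passes 120 N, or if a joint passes its speed limit or range.

## Working session

There is one attempt and no reset: what is moved stays moved. The work goes in short steps, Python scripts to look and compute and a tool call to move; the robot and the scene stay as the last step left them, time stands still between calls to the robot, and variables do not carry over. Pictures are saved under pics/ and viewed, at most 10 in all, crops included, and the job is handed in when it is done.

Besides the shell and the picture viewer there is one more tool, called after "Emit:" by a JSON object that holds its "method" and its "body". play_rows: Moves the arm, as the interface text tells. Shifts and turns lie within -1 to 1; 1 stands for 25 mm of shift or 0.15 rad of turn. Its arguments: {"type":"object","properties":{"travel":{"type":"array","items":{"type":"array","items":{"type":"number"}}},"twist":{"type":"array","items":{"type":"number"}},"fingers":{"type":"number"},"newtons":{"type":"number"}},"required":["travel","twist"]}

```bash
mkdir -p pics; ls; cat > h.py <<'E'
import numpy as np, cv2
from station import arm, imaging, models
def topoint(f,u,v,z):
    R=np.array(f["R"]);t=np.array(f["t"])
    d=R.T@np.array([(u-f["cx"])/f["fx"],(v-f["cy"])/f["fy"],1]);c=-R.T@t
    return c+d*(z-c[2])/d[2]
def save(f,n): cv2.imwrite(f"pics/{n}.png",f["pixels"][:,:,::-1])
E
python3 - <<'E'
from h import *
for cam in ("top","scene"):
    f=imaging.grab_frame(cam); save(f,cam+"1")
    print(cam,-np.array(f["R"]).T@f["t"])
    for n,z in (("core_a",.014),("core_grey",.014),("tube",.058)):
        for s in models.silhouettes(n,cam):
            m=s["pixels"]; e=s["extent"]
            print(n,round(s["confidence"],2),np.round(e),topoint(f,e[0],e[1],z).round(3),f["pixels"][m].mean(0).round())
print(arm.get_state())
E
```

```text
pics
top [0.47237604 0.07552348 0.92271417]
core_a 0.72 [460. 239.  32.  27.] [ 0.533 -0.166  0.014] [197. 131. 149.]
core_a 0.68 [453. 182.  28.  31.] [ 0.642 -0.155  0.014] [ 60. 139.  68.]
core_a 0.67 [206. 230.  32.  30.] [0.546 0.321 0.014] [125.  74. 137.]
core_a 0.63 [138. 293.  30.  29.] [0.424 0.45  0.014] [109.  57. 146.]
core_a 0.62 [512. 202.  31.  32.] [ 0.603 -0.266  0.014] [194. 129. 145.]
core_a 0.57 [222. 280.  36.  30.] [0.45  0.288 0.014] [ 52. 140.  72.]
core_a 0.21 [350. 192.  48.  50.] [0.622 0.042 0.014] [157. 159. 156.]
core_grey 0.75 [304. 283.  32.  24.] [0.447 0.13  0.014] [129. 129. 118.]
tube 0.8 [349. 192.  48.  49.] [0.614 0.046 0.058] [157. 159. 155.]
scene [ 1.44986956 -0.24064366  0.67317514]
core_a 0.95 [147. 302.  28.  23.] [ 0.612 -0.265  0.014] [231. 166. 190.]
core_a 0.9 [196. 272.  28.  26.] [ 0.55  -0.162  0.014] [231. 171. 175.]
core_a 0.8 [403. 230.  22.  19.] [0.551 0.318 0.014] [133.  73. 159.]
core_a 0.72 [208. 303.  30.  24.] [ 0.656 -0.156  0.014] [ 89. 177.  89.]
core_a 0.67 [376. 217.  22.  14.] [0.476 0.284 0.014] [ 56. 155.  72.]
co
[... 176 characters left out ...]
0.663 0.035 0.058] [179. 182. 176.]
{'t': 0.4, 'q': array([-1.01589508e+00,  3.58731834e-01,  1.18398943e-02, -6.54376521e-05,
       -1.22409042e+00, -2.88082784e-01]), 'qd': array([-0.00020863, -0.00354837,  0.00181284,  0.0026488 , -0.00041977,
        0.00023067]), 'joint_efforts': array([ 7.84404856e-04, -5.81675112e+01,  2.92921060e+01,  6.99342728e+00,
        1.08792755e-02, -7.26000371e-05]), 'eef_pos': array([ 0.17794339, -0.65106811,  0.24543792]), 'ee_rot': array([ 3.14139680e+00,  6.14902096e-06, -2.87479643e+00]), 'force': array([-0.77576126,  0.61787769, -0.20714692]), 'moment': array([ 0.02112915,  0.04003726, -0.01686999]), 'gripper_force': 0.0, 'width': 0.08774440513072813}
```

```bash
python3 - <<'E'
from h import *
a=cv2.imread("pics/top1.png"); b=cv2.imread("pics/scene1.png")
cv2.imwrite("pics/topc.png",cv2.resize(a[140:340,100:560],None,fx=1.74,fy=1.74,interpolation=cv2.INTER_CUBIC))
cv2.imwrite("pics/scenec.png",cv2.resize(b[170:350,100:480],None,fx=2.1,fy=2.1,interpolation=cv2.INTER_CUBIC))
E
```

```text
(no output)
```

View pics/topc.png

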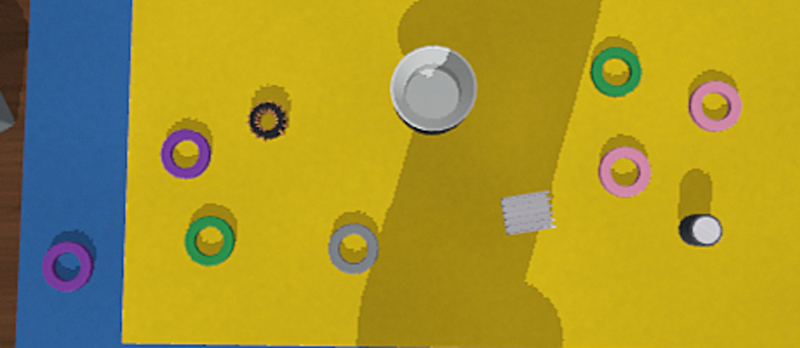

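View pics/scenec.png

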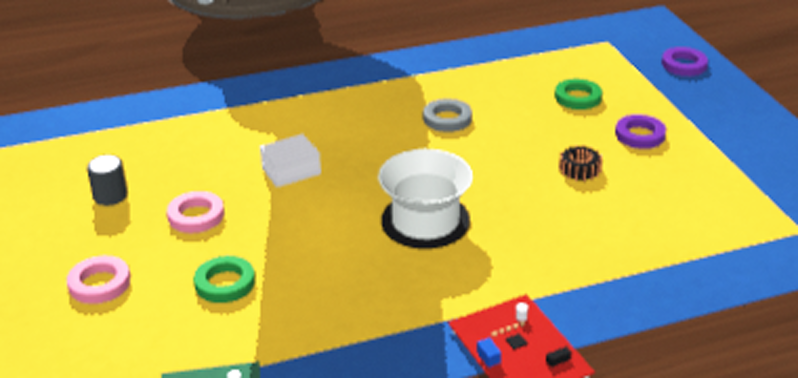

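```bash
cat >> h.py <<'E'
def greens(f):
    p=cv2.cvtColor(f["pixels"],cv2.COLOR_RGB2HSV)
    m=cv2.inRange(p,(50,110,50),(75,255,255))
    cs,_=cv2.findContours(m,cv2.RETR_EXTERNAL,cv2.CHAIN_APPROX_NONE)
    return [c for c in cs if 150<cv2.contourArea(c)<1500]
E
python3 - <<'E'
from h import *
from scipy.optimize import least_squares
def model(f,x,y,r,zs):
    a=np.linspace(0,2*np.pi,90,endpoint=False);P=[]
    for z in zs: P.append(np.c_[x+r*np.cos(a),y+r*np.sin(a),0*a+z])
    C=np.vstack(P)@np.array(f["R"]).T+f["t"]
    uv=np.c_[f["fx"]*C[:,0]/C[:,2]+f["cx"],f["fy"]*C[:,1]/C[:,2]+f["cy"]]
    return cv2.convexHull(uv.astype(np.float32))
def fit(f,c,xy,r,zs):
    pts=c.reshape(-1,2).astype(float)
    def res(q):
        h=model(f,q[0],q[1],r,zs)
        return [cv2.pointPolygonTest(h,(float(u),float(v)),True)-0.5 for u,v in pts]
    s=least_squares(res,xy,loss="soft_l1",diff_step=1e-3)
    return s.x.round(4),np.abs(s.fun).mean().round(2)
for cam in ("top","scene"):
    f=imaging.grab_frame(cam)
    for c in greens(f):
        b=cv2.boundingRect(c);x=topoint(f,b[0]+b[2]/2,b[1]+b[3]/2,.014)
        print(cam,b,cv2.contourArea(c),fit(f,c,x[:2],.028,(.002+.003,.011,.014)))
    s=models.silhouettes("tube",cam)[0]
    p=f["pixels"].astype(int); m=(s["pixels"]&(p.max(2)-p.min(2)<45)&(p.min(2)>90)).astype(np.uint8)
    cs,_=cv2.findContours(m,cv2.RETR_EXTERNAL,cv2.CHAIN_APPROX_NONE);c=max(cs,key=cv2.contourArea)
    if cam=="scene":
        yy=c[:,0,1]; c=c[yy<yy.min()+18]
    print("tube",cam,cv2.boundingRect(c),fit(f,c,[.614,.046],.046,(.058,)))
E
```

```text
top (207, 264, 28, 29) 580.5 (array([0.4544, 0.2923]), np.float64(0.73))
top (440, 167, 28, 28) 588.5 (array([ 0.6453, -0.1568]), np.float64(0.76))
tube top (324, 167, 49, 48) (array([0.6174, 0.0475]), np.float64(0.47))
scene (192, 292, 29, 22) 468.0 (array([ 0.6461, -0.1585]), np.float64(0.43))
scene (365, 208, 21, 14) 224.5 (array([0.4555, 0.2912]), np.float64(0.48))
scene (118, 0, 17, 18) 160.0 (array([-2.549 , -0.0888]), np.float64(5.2))
tube scene (280, 241, 45, 18) (array([0.618 , 0.0464]), np.float64(0.27))
```

Emit:
{"method": "play_rows", "body": {"travel": [[-1, -1, 0], [-1, 1, 0], [-1, 1, 0], [-1, 1, 0], [-1, 1, 0], [-1, 1, 0], [-1, 1, 0], [-1, 1, 0]], "twist": [1, 0.78, 0, 0, 0, 0, 0, 0], "fingers": 1}}

```text
t: 1.6
eef_pos: [0.3814, -0.4901, 0.2457]
ee_rot: [-3.141, 0.0, 3.141]
force: [0.4, -0.0, 1.4]
width: 0.0879
gripper_force: 0.0
```

Emit:
{"method": "play_rows", "body": {"travel": [[-0.8, 1, 0], [-0.8, 1, 0], [-0.8, 1, 0], [-0.8, 1, 0], [-0.8, 1, 0], [-0.8, 1, 0], [-0.8, 1, 0], [-0.8, 1, 0]], "twist": [0, 0, 0, 0, 0, 0, 0, 0]}}

```text
t: 2.6
eef_pos: [0.5412, -0.2901, 0.2458]
ee_rot: [-3.142, 0.0, 3.141]
force: [-0.1, -0.3, 0.1]
width: 0.0877
gripper_force: 0.0
```

Emit:
{"method": "play_rows", "body": {"travel": [[-0.8, 1, 0.5], [-0.8, 1, 1], [-0.8, 1, 1], [-0.8, 1, 1], [-0.8, 0.8, 0.5], [0, 0, 0], [0, 0, 0]], "twist": [0, 0, 0, 0, 0, 0, 0]}}

```text
t: 3.48
eef_pos: [0.6411, -0.1711, 0.1461]
ee_rot: [-3.141, 0.0, -3.141]
force: [-0.3, -0.6, -0.0]
width: 0.0876
gripper_force: 0.0
```

```bash
cat >> h.py <<'E'
from scipy.spatial.transform import Rotation as Ro
from scipy.optimize import least_squares as LS
def wproj(f,s,X):
    T=np.eye(4);T[:3,:3]=Ro.from_euler("xyz",s["ee_rot"]).as_matrix();T[:3,3]=s["eef_pos"]
    P=np.linalg.inv(T@np.array(f["T_tool_cam"]));C=X@P[:3,:3].T+P[:3,3]
    n=np.hypot(C[:,0],C[:,1]);k=np.arctan2(n,C[:,2])/n
    return np.c_[f["fx"]*k*C[:,0]+f["cx"],f["fy"]*k*C[:,1]+f["cy"]]
def wfit(f,s,c,xy,r,zs):
    a=np.linspace(0,2*np.pi,180,endpoint=False)
    pts=c.reshape(-1,2).astype(float)
    def res(q):
        X=np.vstack([np.c_[q[0]+r*np.cos(a),q[1]+r*np.sin(a),0*a+z] for z in zs])
        h=cv2.convexHull(wproj(f,s,X).astype(np.float32))
        return [cv2.pointPolygonTest(h,(float(u),float(v)),True)-.5 for u,v in pts]
    o=LS(res,xy,loss="soft_l1",diff_step=1e-3);return o.x.round(4),np.abs(o.fun).mean().round(2)
def wgreens(f,amin=300):
    p=cv2.cvtColor(f["pixels"],cv2.COLOR_RGB2HSV)
    m=cv2.inRange(p,(50,110,50),(75,255,255))
    cs,_=cv2.findContours(m,cv2.RETR_EXTERNAL,cv2.CHAIN_APPROX_NONE)
    return [c for c in cs if cv2.contourArea(c)>amin]
E
python3 - <<'E'
from h import *
s=arm.get_state();f=imaging.grab_frame("wrist");save(f,"w1")
print(s["t"],s["eef_pos"],s["ee_rot"])
for c in wgreens(f): print(cv2.boundingRect(c),wfit(f,s,c,[.6457,-.1575],.028,(.005,.011,.014)))
print(wproj(f,s,np.array([[.6457,-.1575,.014]])))
E
```

```text
3.475 [ 0.64105513 -0.17107819  0.1460709 ] [-3.14133431e+00  4.98919160e-04 -3.14143257e+00]
(297, 208, 69, 69) (array([ 0.646 , -0.1582]), np.float64(1.24))
[[332.05397001 244.15939929]]
```

View pics/w1.png

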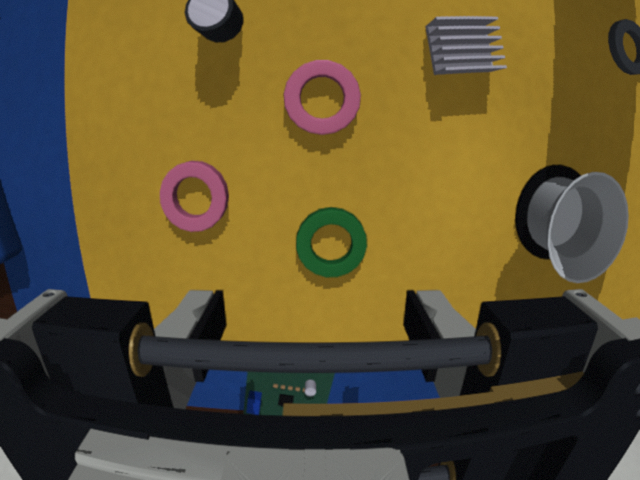

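Emit:
{"method": "play_rows", "body": {"travel": [[-0.2, 0.52, 0.8], [0, 0, 1], [0, 0, 1], [0, 0, 1], [0, 0, 0.7], [0, 0, 0.34], [0, 0, 0], [0, 0, 0]], "twist": [0, 0, 0, 0, 0, 0, 0, 0]}}

```text
t: 4.53
eef_pos: [0.6463, -0.1581, 0.0255]
ee_rot: [-3.141, 0.001, 3.142]
force: [0.4, -0.4, 0.1]
width: 0.0875
gripper_force: 0.0
```

Emit:
{"method": "play_rows", "body": {"travel": [[0, 0, 0], [0, 0, 0], [0, 0, 0], [0, 0, 0], [0, 0, 0], [0, 0, 0]], "twist": [0, 0, 0, 0, 0, 0], "fingers": 0.5, "newtons": 25}}

```text
t: 5.28
eef_pos: [0.6457, -0.1579, 0.0247]
ee_rot: [-3.142, 0.0, 3.141]
force: [-0.8, -0.4, 1.6]
width: 0.0548
gripper_force: 25.0
```

Emit:
{"method": "play_rows", "body": {"travel": [[0, 0, -0.6], [0, 0, -1], [0, 0, -1], [0, 0, -1], [0, 0, -0.4], [0, 0, 0], [0, 0.5, 0], [0, 1, 0]], "twist": [0, 0, 0, 0, 0, 0, 0, 0]}}

```text
t: 6.28
eef_pos: [0.6449, -0.1202, 0.1231]
ee_rot: [-3.142, -0.002, 3.14]
force: [0.1, -0.1, -1.5]
width: 0.0545
gripper_force: 25.0
```

Emit:
{"method": "play_rows", "body": {"travel": [[0.1, 1, 0], [0.2, 1, 0], [0.2, 1, 0], [0.2, 1, 0], [0.2, 1, 0], [0.2, 1, 0], [0, 0.7, 0], [0, 0, 0]], "twist": [0, 0, 0, 0, 0, 0, 0, 0]}}

```text
t: 7.28
eef_pos: [0.6181, 0.0484, 0.1239]
ee_rot: [-3.141, -0.001, -3.14]
force: [0.5, -1.2, -0.5]
width: 0.0543
gripper_force: 25.0
```

```bash
python3 - <<'E'
from h import *
s=arm.get_state();f=imaging.grab_frame("wrist");save(f,"w2")
print(s["t"],s["eef_pos"],s["ee_rot"],s["width"],s["gripper_force"])
z0=s["eef_pos"][2]-.025
a=np.linspace(0,2*np.pi,72);g=f["pixels"].copy()
def draw(x,y,r,z,col):
    for u,v in wproj(f,s,np.c_[x+r*np.cos(a),y+r*np.sin(a),0*a+z]):
        cv2.circle(g,(int(u),int(v)),1,col,-1)
draw(.6177,.047,.046,.058,(255,0,0))
draw(s["eef_pos"][0],s["eef_pos"][1],.028,z0+.014,(255,255,0))
cv2.imwrite("pics/w2d.png",g[:,:,::-1])
E
```

```text
7.275 [0.61806522 0.0484111  0.12394763] [-3.14126842e+00 -7.84490790e-04 -3.13991361e+00] 0.05428027418290063 24.999812627211213
```

View pics/w2d.png

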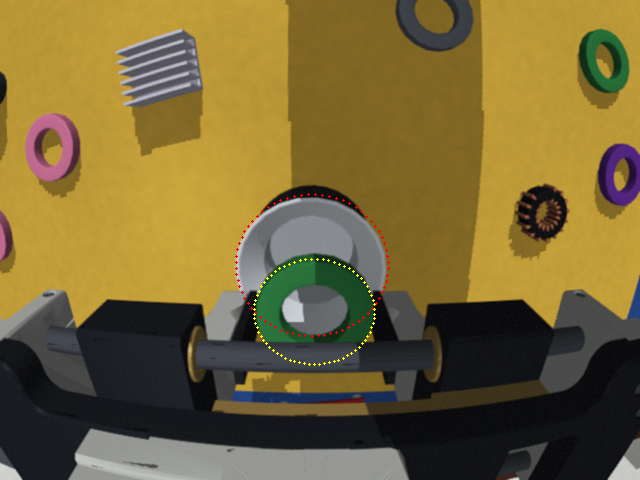

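Emit:
{"method": "play_rows", "body": {"travel": [[0, -0.04, 0.7], [0, 0, 0.6], [0, 0, 0.4], [0, 0, 0], [0, 0, 0], [0, 0, 0]], "twist": [0, 0, 0, 0, 0, 0]}}

```text
t: 8.07
eef_pos: [0.6186, 0.0461, 0.0826]
ee_rot: [3.141, 0.001, 3.141]
force: [0.8, 0.0, -0.8]
width: 0.0546
gripper_force: 25.0
```

Emit:
{"method": "play_rows", "body": {"travel": [[0, 0, 0], [0, 0, 0], [0, 0, 0], [0, 0, 0], [0, 0, 0]], "twist": [0, 0, 0, 0, 0], "fingers": 1}}

```text
t: 8.7
eef_pos: [0.6182, 0.0461, 0.0821]
ee_rot: [3.142, 0.0, 3.141]
force: [-0.1, -0.2, -0.2]
width: 0.0877
gripper_force: 0.0
```

Emit:
{"method": "play_rows", "body": {"travel": [[0, 0, -0.5], [0, 0, -1], [0, 0, -1], [0.5, 0.8, -0.5], [1, 1, 0], [0, 0, 0], [0, 0, 0]], "twist": [0, 0, 0, 0, 0, 0, 0]}}

```text
t: 9.57
eef_pos: [0.5811, 0.0912, 0.1579]
ee_rot: [3.141, 0.001, -3.141]
force: [0.5, 0.4, 1.1]
width: 0.0879
gripper_force: 0.0
```

```bash
python3 - <<'E'
from h import *
s=arm.get_state();f=imaging.grab_frame("wrist");save(f,"w3")
print(s["t"],s["eef_pos"],s["ee_rot"])
for c in wgreens(f): print(cv2.boundingRect(c),wfit(f,s,c,[.455,.292],.028,(.005,.011,.014)))
g=f["pixels"].copy();a=np.linspace(0,2*np.pi,72)
for u,v in wproj(f,s,np.c_[.6177+.028*np.cos(a),.047+.028*np.sin(a),0*a+.020]): cv2.circle(g,(int(u),int(v)),0,(255,0,0),-1)
f=imaging.grab_frame("top")
cv2.imwrite("pics/w3d.png",np.hstack([g[120:360,120:520],cv2.resize(f["pixels"][152:232,290:410],None,fx=3,fy=3)])[:,:,::-1])
E
```

```text
9.575 [0.58108862 0.09119185 0.15790707] [ 3.14129720e+00  1.08645272e-03 -3.14109237e+00]
(228, 254, 65, 55) (array([0.6243, 0.0442]), np.float64(2.82))
(521, 64, 51, 62) (array([0.454 , 0.2942]), np.float64(1.82))
```

View pics/w3d.png

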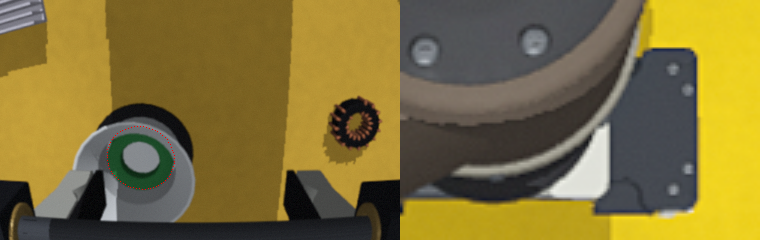

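Emit:
{"method": "play_rows", "body": {"travel": [[0.5, 1, 0], [0.7, 1, 0], [0.7, 1, 0], [0.7, 1, 0], [0.7, 1, 0], [0.7, 1, 0], [0.6, 1, 0], [0.4, 0.8, 0.4]], "twist": [0, 0, 0, 0, 0, 0, 0, 0]}}

```text
t: 10.68
eef_pos: [0.4561, 0.2871, 0.1476]
ee_rot: [3.141, 0.001, 3.141]
force: [-0.2, -0.1, -0.3]
width: 0.0873
gripper_force: 0.0
```

Emit:
{"method": "play_rows", "body": {"travel": [[0, 0.2, 0], [0, 0, 0], [0, 0, 0]], "twist": [0, 0, 0]}}

```text
t: 11.05
eef_pos: [0.4563, 0.2905, 0.1472]
ee_rot: [-3.142, 0.0, 3.141]
force: [-0.0, -1.1, -0.3]
width: 0.0876
gripper_force: 0.0
```

```bash
python3 - <<'E'
from h import *
s=arm.get_state();f=imaging.grab_frame("wrist");save(f,"w4")
print(s["t"],s["eef_pos"],s["ee_rot"])
for c in wgreens(f): print(cv2.boundingRect(c),wfit(f,s,c,[.455,.292],.028,(.005,.011,.014)))
E
```

```text
11.05 [0.45626036 0.29050133 0.14722852] [-3.14158054e+00  1.08581207e-04  3.14051875e+00]
(282, 199, 70, 70) (array([0.4546, 0.2924]), np.float64(1.21))
```

Emit:
{"method": "play_rows", "body": {"travel": [[0.06, 0.07, 0.8], [0, 0, 1], [0, 0, 1], [0, 0, 1], [0, 0, 0.7], [0, 0, 0.38], [0, 0, 0], [0, 0, 0]], "twist": [0, 0, 0, 0, 0, 0, 0, 0]}}

```text
t: 12.1
eef_pos: [0.4547, 0.2931, 0.0258]
ee_rot: [3.141, 0.001, 3.141]
force: [0.3, -0.6, 0.0]
width: 0.0877
gripper_force: 0.0
```

Emit:
{"method": "play_rows", "body": {"travel": [[0, 0, 0], [0, 0, 0], [0, 0, 0], [0, 0, 0], [0, 0, 0], [0, 0, 0]], "twist": [0, 0, 0, 0, 0, 0], "fingers": 0.5, "newtons": 25}}

```text
t: 12.85
eef_pos: [0.4543, 0.2929, 0.0252]
ee_rot: [3.142, 0.0, 3.141]
force: [-0.9, 0.2, 3.2]
width: 0.0552
gripper_force: 25.0
```

Emit:
{"method": "play_rows", "body": {"travel": [[0, 0, -0.6], [0, 0, -1], [0, 0, -1], [0, 0, -1], [0, 0, -0.4], [0, 0, 0], [-0.3, -0.5, 0], [-0.7, -1, 0]], "twist": [0, 0, 0, 0, 0, 0, 0, 0]}}

```text
t: 13.85
eef_pos: [0.479, 0.2546, 0.124]
ee_rot: [-3.14, -0.001, -3.14]
force: [-0.1, 0.0, -0.8]
width: 0.0553
gripper_force: 25.0
```

Emit:
{"method": "play_rows", "body": {"travel": [[-0.7, -1, 0], [-0.7, -1, 0], [-0.7, -1, 0], [-0.7, -1, 0], [-0.7, -1, 0], [-0.7, -1, 0], [-0.7, -1, 0], [-0.4, -0.8, 0]], "twist": [0, 0, 0, 0, 0, 0, 0, 0]}}

```text
t: 14.85
eef_pos: [0.6118, 0.0582, 0.1234]
ee_rot: [-3.141, -0.002, 3.14]
force: [-0.4, 1.3, -0.6]
width: 0.0555
gripper_force: 25.0
```

Emit:
{"method": "play_rows", "body": {"travel": [[-0.25, -0.45, 0], [0, 0, 0], [0, 0, 0], [0, 0, 0]], "twist": [0, 0, 0, 0]}}

```text
t: 15.35
eef_pos: [0.6177, 0.0497, 0.1251]
ee_rot: [3.142, -0.0, -3.141]
force: [-0.5, 0.2, -1.0]
width: 0.0554
gripper_force: 25.0
```

```bash
python3 - <<'E'
from h import *
s=arm.get_state();f=imaging.grab_frame("wrist")
print(s["t"],s["eef_pos"],s["ee_rot"],s["width"],s["gripper_force"])
z0=s["eef_pos"][2]-.025
a=np.linspace(0,2*np.pi,72);g=f["pixels"].copy()
def draw(x,y,r,z,col):
    for u,v in wproj(f,s,np.c_[x+r*np.cos(a),y+r*np.sin(a),0*a+z]):
        cv2.circle(g,(int(u),int(v)),1,col,-1)
draw(.6177,.047,.046,.058,(255,0,0))
draw(s["eef_pos"][0],s["eef_pos"][1],.028,z0+.014,(255,255,0))
cv2.imwrite("pics/w5d.png",g[160:400,180:480,::-1])
E
```

```text
15.35 [0.61769577 0.04966801 0.12508609] [ 3.14150982e+00 -4.23986393e-06 -3.14090085e+00] 0.055446402165257744 24.999934947118163
```

View pics/w5d.png

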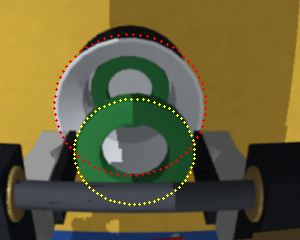

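Second core is held flat in the jaws, with its outline at crop (135,150) matching the prediction. The first core lies flat in the tube at (130,85). Lowering by 43 mm and shifting y by −3 mm.

Emit:
{"method": "play_rows", "body": {"travel": [[0, -0.1, 0.7], [0, 0, 0.6], [0, 0, 0.43], [0, 0, 0], [0, 0, 0], [0, 0, 0]], "twist": [0, 0, 0, 0, 0, 0]}}

```text
t: 16.15
eef_pos: [0.6184, 0.0467, 0.0824]
ee_rot: [3.141, 0.001, 3.142]
force: [0.3, 0.9, -1.6]
width: 0.0553
gripper_force: 25.0
```

Emit:
{"method": "play_rows", "body": {"travel": [[0, 0, 0], [0, 0, 0], [0, 0, 0], [0, 0, 0], [0, 0, 0]], "twist": [0, 0, 0, 0, 0], "fingers": 1}}

```text
t: 16.77
eef_pos: [0.618, 0.0465, 0.0818]
ee_rot: [3.142, 0.0, 3.141]
force: [-0.2, -0.8, -0.0]
width: 0.0877
gripper_force: 0.0
```

Emit:
{"method": "play_rows", "body": {"travel": [[0, 0, -0.5], [0, 0, -1], [0, 0, -1], [0.5, 0.8, -0.5], [1, 1, 0], [0, 0, 0], [0, 0, 0]], "twist": [0, 0, 0, 0, 0, 0, 0]}}

```text
t: 17.65
eef_pos: [0.5809, 0.0917, 0.1577]
ee_rot: [3.141, 0.001, -3.141]
force: [0.3, -0.4, -0.5]
width: 0.0879
gripper_force: 0.0
```

```bash
python3 - <<'E'
from h import *
s=arm.get_state();f=imaging.grab_frame("wrist");print(s["t"],s["eef_pos"])
g=f["pixels"].copy();a=np.linspace(0,2*np.pi,72)
for u,v in wproj(f,s,np.c_[.6177+.028*np.cos(a),.047+.028*np.sin(a),0*a+.032]): cv2.circle(g,(int(u),int(v)),0,(255,0,0),-1)
h=imaging.grab_frame("scene")["pixels"]
cv2.imwrite("pics/w6d.png",np.hstack([cv2.resize(g[200:360,160:360],None,fx=2,fy=2),cv2.resize(h[230:310,265:345],(320,320))])[:,:,::-1])
E
```

```text
17.65 [0.58085873 0.09167195 0.15765374]
```

View pics/w6d.png

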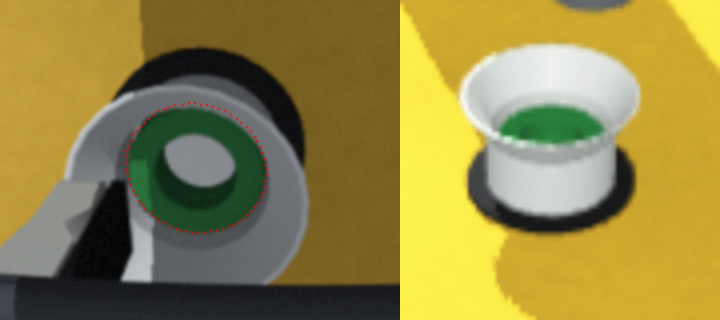

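The picture shows the upper core flat at the expected 30 mm fill. Its outline at (197,168) matches the predicted circle, and the robot is clear of everything.

```bash
python3 -c "
from station import arm
print(arm.job_done())"
```

```text
the job is handed in; nothing more can be done
None
```

Both green cores were dropped into the tube and, in the last pictures, lie flat on each other as one column; the gripper never went near the grey core, and the job was handed in at about 18 s, with no verdict returned.

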